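Swing the imaging head over the tube rack

TASK

The heavy imaging head on the free-swinging boom is parked to one side: swing it round so that its lens comes to rest centred over the rack of red-capped tubes, and leave it there standing still by itself, with your hand off it, for at least three seconds. The boom coasts on its own, so brake it by hand; push only gently on the two orange sprung bumpers, never touch the head's white and glass housing or the boom, do not shift the rack, do not fling the boom or let it run to its end stops, and leave the other things on the bench alone.

Things in the scene. Friction and masses are not known exactly. Their poses are not given: they have to be found in the camera images.
- boom (a joint): swing angle of the boom about the upright post, rad; 0 square to the stand, positive swings the head to the robot's left (+y). Nearly frictionless bearing (0.007 N m s/rad viscous, 0.0002 N m dry): it coasts for many seconds. Inertia about the post nominally 0.20 kg m2 (varies by a third). End stops at -1.2 and 1.2: stay within -1.1 and 1.1. Starts at rest on the -y side of the rack
- carrier (a joint): angle of the tube carrier about the same post, same zero and direction as boom, rad. The clamp is tight: it stays where it is. When boom equals carrier the lens is centred over the rack
- hinge (a point): point on the axis of the upright steel post (32 mm diameter, 282 mm tall, round black foot 140 mm across), 190 mm above the table. Boom and carrier turn about this vertical axis; the post stands on the far side and the boom reaches from it towards the robot
- lens (a point): centre of the lens under the imaging head, 300 mm from the post axis and 130 mm above the table
- rack_mid (a point): middle of the white tube rack with red caps, at the height of the cap tops (120 mm above the table), 300 mm from the post axis; the rack is 120 mm radially by 140 mm across and rides on an aluminium arm clamped to the post
- hood: the head's white housing, green glass on top and in front (92 mm across the swing, 122 mm radially, centred 300 mm from the post, 142 to 240 mm above the table, lens collar down to 129 mm), with the 40 mm square aluminium boom from the post; 2.2 kg; do not touch. Origin on the post axis at table height; x from head to post, y to the left side
- pad_left: orange slick bumper on the head's +y side: flat face 108 mm radially, 144 to 230 mm above the table, 32 mm out of the housing. Origin: middle of its outer face, 78 mm sideways of the head's middle, 300 mm from the post. Sprung: pushed square in it gives 30 mm at 250 N/m with little damping, so it bounces. Friction 0.08: too slick to drag. Over 12 N is a slam
- pad_right: the same bumper on the -y side, mirrored: pushing it swings the boom to +y. Either bumper rebounds from a steady finger with about 0.8 of the closing speed, within about 0.3 s
- spray: white spray bottle with black head, 68 mm across, 215 mm tall, bystander; origin at the centre of its underside
- tips_a: white pipette-tip box with blue tray, 125 x 85 x 92 mm, bystander; origin at the centre of its underside
- tips_b: second pipette-tip box, same size, bystander; origin at the centre of its underside
- beaker: glass beaker, 80 mm across, 100 mm tall, bystander; origin at the centre of its underside
- notebox: small cardboard box, 110 x 80 x 50 mm, bystander; origin at the centre of its underside

How it is judged:
By the outcome, as a careful person would: the job done as asked, in the order asked, and still so for the second after the job is handed in, with the robot touching nothing.
It also fails if it takes over 40 s, if anything falls off the work surface, if the arm or the gripper's body presses on something with over 40 N, if the wrist force passes 120 N, or if a joint passes its speed limit or range.

ROBOT

A 7-joint arm with a two-finger parallel gripper is mounted at the origin on the work surface. World frame = base frame: x ahead of the robot, y to its left, z up, the work surface at z = 0. Lengths are in m, angles in rad, forces in N, time in s.
With the tool pointing down it reaches from about 0.35 to 0.9 m from the base axis. Payload 8.1 kg.
Tool frame: the origin (TCP) lies at the very end of the fingers, on their centre line; the grasp point (between the pads) lies 19 mm behind it (grip_depth is the z of the grasp point in the tool frame, in m); z points along the fingers, y is the line along which they close (so a half turn about z gives the same grasp; the last joint's range is limited). The gripper opens to 92 mm and grips with 3 to 60 N. Pads are 19 mm wide; open, the fingers measure 130 mm over their backs; the gripper's body (75 mm by 190 mm) begins 47 mm behind the grasp point.
Start: joints at [1.157, 0.434, 0.025, 1.573, -0.012, 1.134, -0.075], TCP at [0.191, -0.595, 0.227] pointing down, gripper open.
Joint ranges: [-2.62, 2.62], [-0.44, 2.09], [-1.27, 1.32], [0.08, 2.57], [-1.32, 4.46], [0.12, 2], [-2.74, 2.74]. Speed limits (rad/s): [2.22, 2.22, 3.01, 3.01, 3.14, 3.14, 3.14].

INTERFACE

Orientations are given as a unit quaternion [x, y, z, w].
In Python, from rig import state, snapshot, camera_info, job_done, cut_out, mark_of, grip_depth gives the robot as it stands.
- The arm moves only by the tool carry_out, never from a script. Its argument "rows" is a list of rows, each a list of 3 entries, a list of its own where there are three numbers: the opening, from 0 (shut) to 1 (fully open), then the shift along the tool's x, y, z in mm, then the turn about the tool's z in degrees. A call has 1 to 5 rows; each row is the pose to reach, as a shift and turn from the pose commanded when the call began, along the tool's axes at that moment; what a row does not reach only later rows make up. A row lasts 1/12 s, in which the tool goes at most 41.7 mm and 7.16 degrees, less where a joint would pass 70% of its speed; a pose out of reach is approached as far as the arm can. A call with a gripper value outside its range is refused whole. The fingers move at their own pace and stop on an object; "squeeze" is the grip in N (left out, the last holds). Time passes only in rows, so rows that repeat a pose let the fingers close. It gives the time, the measured TCP pose, the force, the opening and the grip force at its end, in the units of the state.
- state(): the state, without advancing time (a new reading comes with each control period).
- snapshot(name): name is "scene" or "side" or "wrist"; returns the picture (400x640x3 uint8, red, green, blue); there is no depth.
- camera_info(name): a dict with "fovy" (degrees; the focal length in pixels is half the picture's height over the tangent of half this angle, whatever the lens; pixels are square), "cx", "cy" (the principal point, pixels), "extrinsics" (4x4, takes a point from camera to world coordinates); the wrist camera has in their place "mount" (4x4, takes a point from camera to tool coordinates, whose origin is the TCP and whose axes are the flange's). Camera axes: x right, y down, z forward; pixel columns grow to the right and rows downward; lengths in m; the calibration is good to about 2 mm. The wrist camera is an equidistant fisheye: a pixel r from the principal point sees the ray r / f radians off the axis. A picture is of the moment at which its call begins: read the wrist's pose just before it. camera_info takes no time and is no camera call.
- job_done(): hands the job in; it is judged then, once.
Trained networks look in the newest picture that a camera, given by its name, has taken for a name from the list of things; names that differ only in an ending like _2 or _b are one class to them, and where a whole thing is asked for, a point or a joint stands for the part that bears it (a point fixed in the world has none). Each returns a list of dicts, best first, with "confidence" (0 to 1); they miss things now and then, are a little off and sometimes report something else, mostly with a low value. They report only what shows in the picture. A call takes as long as a camera call.
- cut_out(camera, target): "region" (400x640 bool, what is visible of it).
- mark_of(camera, target): "location" ([x, y, z] in m, in the coordinates of the camera as it stood for that picture, good to about 4 mm: a listed point, or the origin of a listed thing).
The state is a dict: "clock": time; "joint_pos": joint angles; "joint_vel": joint speeds; "joint_torque": joint torques, N m; "ee_pos": TCP position; "eef_rot": TCP orientation; "contact_force": force on the tool from outside, world axes, zero at the start; "ft_torque": the same for the moment, N m; "opening": finger opening in m; "grip_force": force on a finger pad.
Only numpy, scipy, OpenCV 4.12 (cv2) and the standard library are available. Lean on these libraries where they do the work, as an engineer would, in place of code of your own. Each camera call takes 0.05 s, during which the arm holds its last target. There are 200 camera calls.

## Working session

There is one attempt and no reset: what is moved stays moved. The work goes in short steps, Python scripts to look and compute and a tool call to move; the robot and the scene stay as the last step left them, time stands still between calls to the robot, and variables do not carry over. Pictures are saved under pics/ and viewed, at most 10 in all, crops included, and the job is handed in when it is done.

Besides the shell and the picture viewer there is one more tool, called after "Call:" as a command line: name --argument value ..., lists and objects as JSON in quotes. carry_out: Moves the arm, as the interface text tells. Its arguments: {"type":"object","properties":{"rows":{"type":"array"},"squeeze":{"type":"number"}},"required":["rows"]}

```bash
ls; mkdir -p pics; cat > h.py <<'E'
import numpy as np, cv2
from rig import *
def w(cam,p):
    E=np.array(camera_info(cam)["extrinsics"]);return E[:3,:3]@np.array(p)+E[:3,3]
def find(cam,names):
    for n in names:
        for d in mark_of(cam,n)[:2]:
            print(cam,n,round(d["confidence"],2),w(cam,d["location"]).round(4))
E
python3 - <<'E'
from h import *
s=state();print({k:np.round(v,3) for k,v in s.items()})
for c in ("scene","side"):
    im=snapshot(c);cv2.imwrite(f"pics/{c}0.png",im[:,:,::-1])
    find(c,["hinge","lens","rack_mid","pad_left","pad_right","spray","tips_a","beaker","notebox"])
print(state()["clock"])
E
```

```text
pics
{'clock': np.float64(0.0), 'joint_pos': array([ 1.157,  0.435,  0.025,  1.574, -0.012,  1.134, -0.075]), 'joint_vel': array([-0.001,  0.002, -0.   ,  0.001,  0.   , -0.   , -0.001]), 'joint_torque': array([ 0.0000e+00, -6.6784e+01,  9.8500e-01, -3.1446e+01, -6.1000e-02,
        4.3000e-02,  0.0000e+00]), 'ee_pos': array([ 0.191, -0.595,  0.226]), 'eef_rot': array([ 0.988,  0.155, -0.   , -0.001]), 'contact_force': array([ 0.649, -0.731, -0.315]), 'ft_torque': array([-0.03 , -0.039, -0.003]), 'grip_force': np.float64(0.0), 'opening': np.float64(0.092)}
scene hinge 0.74 [ 0.7936 -0.0343  0.1929]
scene hinge 0.55 [0.5455 0.1312 0.1163]
scene rack_mid 0.83 [0.5405 0.1312 0.1151]
scene pad_left 0.52 [ 0.5023 -0.134   0.1886]
scene pad_right 0.49 [ 0.5795 -0.2653  0.1882]
scene spray 0.88 [0.4175 0.461  0.0021]
scene tips_a 0.65 [ 0.4112 -0.5024 -0.0017]
scene tips_a 0.57 [ 0.5711 -0.5257  0.0015]
scene beaker 0.58 [ 0.5587  0.5037 -0.0022]
scene notebox 0.98 [3.417e-01 3.518e-01 2.000e-04]
side hinge 0.73 [ 0.793  -0.0288  0.1953]
side rack_mid 0.96 [0.5427 0.132  0.1185]
side pad_left 0.77 [ 0.4974 -0.1341  0.1843]
side pad_left 0.74 [ 0.4146  0.4641 -0.0044]
side pad_right 0.47 [ 0.5827 -0.2635  0.184 ]
side spray 0.58 [ 0.4186  0.4657 -0.0035]
side tips_a 0.91 [ 0.4117 -0.5016 -0.0008]
side tips_a 0.86 [ 0.5747 -0.5263 -0.0007]
side notebox 0.84 [0.3437 0.3504 0.004 ]
1.0
```

View pics/scene0.png

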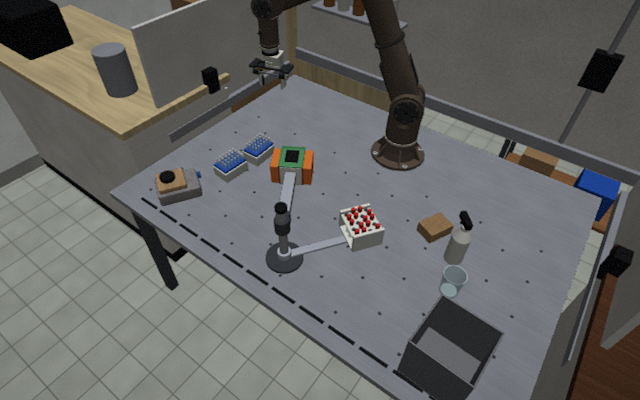

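View pics/side0.png

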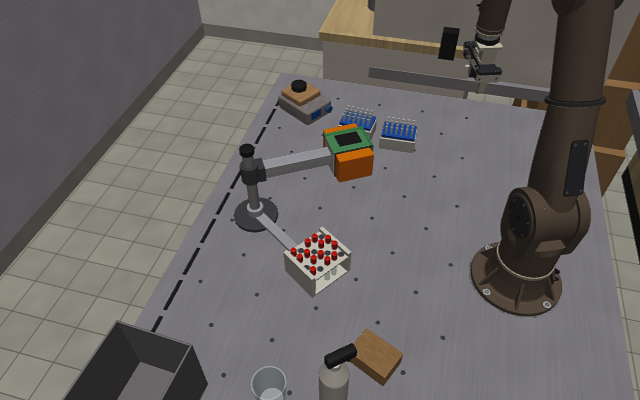

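The scene picture shows the head with orange pads at about (292,165), the post at (284,240) and the rack at (360,225). The side picture shows the head at (350,148), the post at (252,190) and the rack at (317,260). The boom needs to swing about +1.16 rad. Next I'll build a precise angle tracker from the green glass top.

```bash
cat >> h.py <<'E'
H=np.array([0.7933,-0.0315])
def back(cam,uv,z):
    c=camera_info(cam);E=np.array(c["extrinsics"]);f=200/np.tan(np.radians(c["fovy"])/2)
    d=E[:3,:3]@np.array([(uv[0]-c["cx"])/f,(uv[1]-c["cy"])/f,1.]);o=E[:3,3]
    return o+d*(z-o[2])/d[2]
def col(im,kind):
    r,g,b=[im[:,:,i].astype(int) for i in range(3)]
    m=(g>r+25)&(g>b+12) if kind=="green" else (r>120)&(g<70)&(b<70)
    n,l,st,_=cv2.connectedComponentsWithStats(m.astype(np.uint8))
    if kind=="green" and n>1: m=l==1+np.argmax(st[1:,4])
    p=np.argwhere(m)[:,::-1].astype(np.int32)
    if len(p)<20: return None
    h=cv2.convexHull(p.reshape(-1,1,2));M=cv2.moments(h)
    return (M["m10"]/M["m00"],M["m01"]/M["m00"]),M["m00"]
def boom(cam,kind="green",z=.24):
    im=snapshot(cam);t=state()["clock"];r=col(im,kind)
    if r is None: print(cam,"none");return t,np.nan,0
    p=back(cam,r[0],z)[:2]-H
    return t,np.arctan2(p[1],-p[0]),r[1],np.hypot(*p)
def track(n=4,cams=("scene","side")):
    for i in range(n):
        for c in cams:
            b=boom(c);print(c,[round(float(v),4) for v in b])
def go(x,y,z,yaw):
    s=state();from scipy.spatial.transform import Rotation as R
    Q=R.from_quat(s["eef_rot"]).as_matrix();d=Q.T@(np.array([x,y,z])-s["ee_pos"])
    y0=np.degrees(np.arctan2(Q[1,1],Q[0,1]))
    print("shift",(d*1000).round(1),"turn",round(-((yaw-y0+180)%360-180),1),"now",s["ee_pos"].round(4),round(y0,1))
def at(a,off,z,r=.3):  # pose at lateral offset off (+left) of boom angle a, tool y radial
    p=H+r*np.array([-np.cos(a),np.sin(a)])+off*np.array([np.sin(a),np.cos(a)])
    go(p[0],p[1],z,-np.degrees(a))
E
python3 - <<'E'
from h import *
track(2)
for c in ("scene","side"): print(c,"rack",boom(c,"red",.12))
print(camera_info("wrist"))
for c in ("scene","side"):
    snapshot(c);find(c,["hinge","rack_mid","pad_left","pad_right"])
at(-.585,-.14,.187)
E
```

```text
scene [1.05, -0.575, 476.0, 0.2965]
side [1.1, -0.5435, 894.0, 0.3017]
scene [1.15, -0.5735, 481.0, 0.2968]
side [1.2, -0.5412, 907.5, 0.3014]
scene rack (1.25, np.float64(0.016559215957931115), 2658.5, np.float64(0.27602147177991526))
side rack (1.3, np.float64(0.08525621683701838), 4462.5, np.float64(0.2528729102323716))
{'fovy': 65.70646984690485, 'cx': 327.2021249135385, 'cy': 196.95793731427838, 'mount': array([[ 6.13957732e-04, -9.50476691e-01, -3.10795243e-01,
         8.44343787e-02],
       [ 9.99999676e-01,  7.45536402e-04, -3.04565276e-04,
        -4.64480925e-04],
       [ 5.21191363e-04, -3.10794955e-01,  9.50476841e-01,
        -1.58335739e-01],
       [ 0.00000000e+00,  0.00000000e+00,  0.00000000e+00,
         1.00000000e+00]])}
scene hinge 0.91 [ 0.7899 -0.0391  0.1915]
scene rack_mid 0.91 [0.5447 0.134  0.117 ]
scene pad_right 0.73 [ 0.5824 -0.263   0.1883]
side hinge 0.81 [ 0.7932 -0.0335  0.1956]
side hinge 0.25 [ 0.4144  0.4634 -0.0017]
side rack_mid 0.67 [0.5442 0.1323 0.118 ]
side pad_left 0.9 [ 0.4978 -0.1335  0.1892]
side pad_right 0.59 [ 0.582 -0.263  0.186]
shift [ 494.8 -136.4   39.7] turn -105.7 now [ 0.1911 -0.5951  0.2267] -72.2
```

Call:
carry_out --rows '[[0, [38, -10.5, 0], -7], [0, [76, -21, 0], -14], [0, [114, -31.5, 0], -21], [0, [152, -42, 0], -28], [0, [190, -52.5, 0], -35]]'

```text
clock: 2.22
ee_pos: [0.3573, -0.4858, 0.227]
eef_rot: [0.894, 0.447, 0.0, 0.0]
contact_force: [0.1, -0.1, -0.2]
opening: 0.0627
grip_force: 0.0
```

```bash
sed -i 's/^H=.*/H=np.array([0.7924,-0.034])/' h.py; python3 -c "
from h import *
at(-.58,-.14,.187)"
```

```text
shift [292.8 106.5  40. ] turn -70.1 now [ 0.3573 -0.4858  0.227 ] -36.9
```

Call:
carry_out --rows '[[0, [29, 11, 0], -7], [0, [58, 22, 0], -14], [0, [87, 32, 5], -21], [0, [116, 42, 10], -28], [0, [145, 52, 15], -35]]'

```text
clock: 2.63
ee_pos: [0.4862, -0.4021, 0.2118]
eef_rot: [0.719, 0.696, -0.0, 0.0]
contact_force: [-0.1, -0.8, 0.4]
opening: 0.0295
grip_force: 0.0
```

```bash
python3 -c "
from h import *
at(-.58,-.14,.187)"
```

```text
shift [ 90.8 129.1  24.8] turn -35.1 now [ 0.4862 -0.4021  0.2118] -1.9
```

Call:
carry_out --rows '[[0, [18, 26, 5], -7], [0, [36, 52, 10], -14], [0, [54, 78, 15], -21], [0, [72, 104, 20], -28], [0, [90, 129, 25], -35]]'

```text
clock: 3.05
ee_pos: [0.6187, -0.3171, 0.1865]
eef_rot: [0.476, 0.879, -0.0, 0.0]
contact_force: [0.3, -0.4, -0.3]
opening: 0.0006
grip_force: 0.0
```

```bash
python3 -c "
from h import *
print(boom('scene'),boom('side'));at(-.58,-.14,.187);print(state()['contact_force'].round(2))
im=snapshot('wrist');cv2.imwrite('pics/w1.png',im[:,:,::-1])"
```

```text
(3.1, np.float64(-0.5680047409206571), 481.0, np.float64(0.2946847725227213)) (3.15, np.float64(-0.5355608770381983), 907.5, np.float64(0.2993027734460232))
shift [-1.2 -4.5 -1.6] turn 0.2 now [ 0.6213 -0.312   0.1855] 33.5
[ 0.85  1.   -0.27]
```

View pics/w1.png

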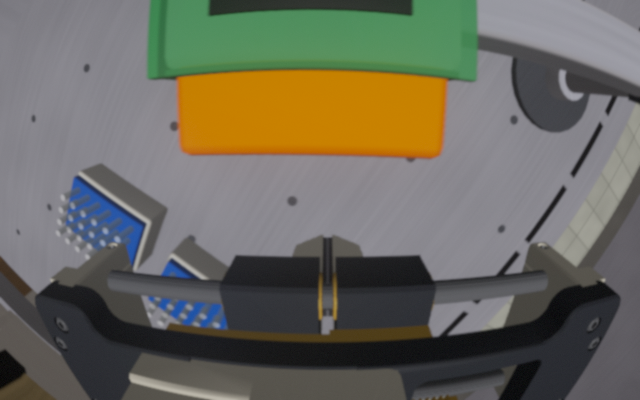

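The wrist view shows the orange pad face at rows 70–155, columns 180–445, square and centred to the closed fingertips at (327,240). Now a gentle push.

Call:
carry_out --rows '[[0, [10, 0, 0], 0], [0, [20, 0, 0], 0], [0, [30, 0, 0], 0], [0, [36, 0, 0], 0], [0, [42, 0, 0], 0]]'

```text
clock: 3.62
ee_pos: [0.5939, -0.2824, 0.1872]
eef_rot: [0.479, 0.878, -0.0, 0.0]
contact_force: [0.7, 0.0, -0.6]
opening: 0.0004
grip_force: 0.0
```

Call:
carry_out --rows '[[0, [6, 0, 0], 0], [0, [12, 0, 0], 0], [0, [18, 0, 0], 0], [0, [24, 0, 0], 0], [0, [30, 0, 0], 0]]'

```text
clock: 4.03
ee_pos: [0.5781, -0.2575, 0.1868]
eef_rot: [0.479, 0.878, -0.0, 0.0]
contact_force: [0.9, -1.1, -0.1]
opening: 0.0004
grip_force: 0.9
```

```bash
python3 -c "
from h import *
track(2)"
```

```text
scene [4.0833, -0.5367, 485.5, 0.2938]
side [4.1333, -0.5003, 845.5, 0.2984]
scene [4.1833, -0.4974, 496.5, 0.2944]
side [4.2333, -0.4561, 878.0, 0.2987]
```

Call:
carry_out --rows '[[0, [-3, 0, -41], 7], [0, [12, 0, -79], 14], [0, [48, 0, -95], 21], [0, [86, 8, -95], 28], [0, [123, 24, -95], 35]]'

```text
clock: 4.65
ee_pos: [0.5312, -0.1414, 0.2832]
eef_rot: [0.724, 0.69, 0.0, 0.001]
contact_force: [1.0, 0.1, -1.0]
opening: 0.0004
grip_force: 0.0
```

```bash
python3 -c "
from h import *
track(1);at(.5,.15,.28);at(.5,.15,.19)"
```

```text
scene [4.7, -0.2794, 504.0, 0.2942]
side [4.75, -0.2472, 937.5, 0.3003]
shift [377.1  55.6   4.2] turn 26.5 now [ 0.5317 -0.1333  0.2831] -2.1
shift [376.8  55.4  94.2] turn 26.5 now [ 0.5317 -0.1333  0.2831] -2.1
```

Call:
carry_out --rows '[[0, [39, 0, 0], 6], [0, [78, 4, 0], 12], [0, [117, 10, 0], 18], [0, [156, 17, 0], 24], [0, [195, 25, 0], 27]]'

```text
clock: 5.17
ee_pos: [0.5646, 0.0545, 0.2819]
eef_rot: [0.864, 0.504, 0.0, 0.0]
contact_force: [1.1, -0.5, 0.8]
opening: 0.0007
grip_force: 0.0
```

Call:
carry_out --rows '[[0, [34, 17, 0], 0], [0, [68, 34, 0], 0], [0, [102, 51, 10], 0], [0, [134, 68, 30], 0], [0, [150, 75, 60], 0]]'

```text
clock: 5.58
ee_pos: [0.707, 0.1507, 0.2224]
eef_rot: [0.862, 0.507, 0.003, -0.0]
contact_force: [-1.0, -0.3, -0.7]
opening: 0.0006
grip_force: 0.0
```

```bash
python3 -c "
from h import *
track(1);at(.5,.15,.19);at(.45,.09,.187)"
```

```text
scene [5.6333, 0.0094, 108.0, 0.2605]
side [5.6833, 0.1334, 1174.5, 0.3027]
shift [  31.9 -132.9   25.3] turn -0.3 now [0.7021 0.1492 0.2145] -29.0
shift [ -43.3 -136.6   28.7] turn -3.2 now [0.7021 0.1492 0.2145] -29.0
```

Call:
carry_out --rows '[[0, [-2, -35, 7], 0], [0, [-12, -70, 14], -1], [0, [-25, -105, 22], -2], [0, [-43, -137, 29], -3]]'

```text
clock: 6.02
ee_pos: [0.5606, 0.1776, 0.1931]
eef_rot: [0.848, 0.53, 0.0, -0.0]
contact_force: [0.2, -0.8, -0.1]
opening: 0.0005
grip_force: 0.0
```

```bash
python3 -c "
from h import *
track(1);at(.45,.09,.187);at(.505,.09,.187)"
```

```text
scene [6.0667, 0.2746, 564.0, 0.2938]
side [6.1167, 0.2871, 1022.0, 0.3135]
shift [4.4 5.6 4.4] turn -0.1 now [0.5545 0.176  0.1915] -25.9
shift [20.8 10.9  4.3] turn 3.1 now [0.5545 0.176  0.1915] -25.9
```

Call:
carry_out --rows '[[0, [0, 4, 4], 0], [0, [3, 8, 4], 1], [0, [7.5, 11, 4], 2], [0, [12, 11, 4], 3], [0, [16.5, 11, 4], 3]]'

```text
clock: 6.53
ee_pos: [0.5812, 0.1868, 0.1888]
eef_rot: [0.863, 0.505, 0.0, -0.0]
contact_force: [0.3, 0.3, 0.2]
opening: 0.0004
grip_force: 0.0
```

Call:
carry_out --rows '[[0, [4.5, 0, 0], 0], [0, [9, 0, 0], 1], [0, [13.5, 0, 0], 2], [0, [18, 0, 0], 3]]'

```text
clock: 6.87
ee_pos: [0.5888, 0.203, 0.1888]
eef_rot: [0.876, 0.483, 0.0, -0.0]
contact_force: [1.0, 1.6, -0.4]
opening: 0.0002
grip_force: 0.7
```

```bash
python3 -c "
from h import *
track(2)"
```

```text
scene [6.9167, 0.5081, 168.0, 0.2736]
side [6.9667, 0.624, 1459.5, 0.3467]
scene [7.0167, 0.5175, 169.0, 0.2747]
side [7.0667, 0.6241, 1452.5, 0.3469]
```

Call:
carry_out --rows '[[0, [8, 0, 0], 0], [0, [20, 0, 0], 0], [0, [40, 0, 0], 0], [0, [70, 0, 0], 0]]'

```text
clock: 7.4
ee_pos: [0.6264, 0.2602, 0.1889]
eef_rot: [0.876, 0.482, -0.0, 0.001]
contact_force: [1.4, -0.2, 0.5]
opening: 0.0005
grip_force: 0.0
```

```bash
python3 -c "
from h import *
track(3)
for c in ('scene','side'):
    im=snapshot(c);cv2.imwrite(f'pics/{c}2.png',im[:,:,::-1]);find(c,['lens','rack_mid','pad_left','pad_right'])
track(2)"
```

```text
scene [7.45, 0.5199, 611.0, 0.293]
side [7.5, 0.5128, 1348.5, 0.305]
scene [7.55, 0.5002, 623.0, 0.295]
side [7.6, 0.4894, 1366.0, 0.3059]
scene [7.65, 0.4755, 629.0, 0.295]
side [7.7, 0.4636, 1331.0, 0.3049]
scene lens 0.59 [ 0.4093 -0.5013 -0.0024]
scene rack_mid 0.85 [0.5439 0.136  0.1149]
scene pad_left 0.63 [0.5583 0.1599 0.1885]
scene pad_right 0.6 [0.4877 0.019  0.1853]
side rack_mid 0.95 [0.5415 0.1351 0.1157]
side pad_left 0.81 [0.5411 0.1432 0.1856]
side pad_right 0.6 [ 0.4866 -0.001   0.1855]
scene [8.25, 0.3316, 599.5, 0.2961]
side [8.3, 0.3247, 1286.5, 0.3046]
scene [8.35, 0.3076, 601.5, 0.2954]
side [8.4, 0.2984, 1243.0, 0.3037]
```

View pics/scene2.png

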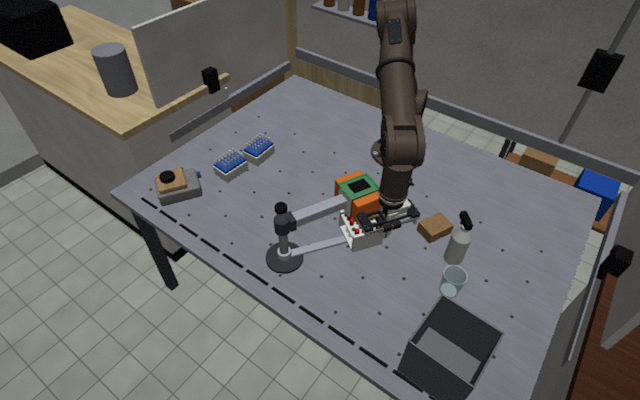

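View pics/side2.png

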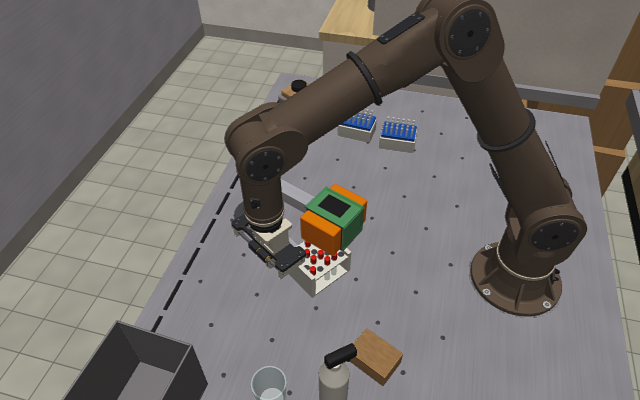

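```bash
python3 -c "
from h import *
go(.6,.2,.285,-20);go(.53,.0,.285,0);at(-.25,-.15,.285)"
```

```text
shift [-65.6  11.  -96.3] turn -12.2 now [0.6257 0.2614 0.1887] -32.2
shift [-272.2   58.3  -96.3] turn -32.2 now [0.6257 0.2614 0.1887] -32.2
shift [-482.   200.9  -96.3] turn -46.5 now [0.6257 0.2614 0.1887] -32.2
```

Call:
carry_out --rows '[[0, [-10, 2, -38], -6], [0, [-25, 5, -75], -12], [0, [-58, 11, -96], -18], [0, [-98, 17, -96], -24], [0, [-138, 24, -96], -30]]'

```text
clock: 8.82
ee_pos: [0.5724, 0.1319, 0.2863]
eef_rot: [0.718, 0.696, 0.001, 0.001]
contact_force: [0.3, -0.9, 0.2]
opening: 0.0005
grip_force: 0.0
```

```bash
python3 -c "
from h import *
go(.53,.0,.285,0);at(-.25,-.15,.285);at(-.25,-.15,.187)"
```

```text
shift [-133.2  -38.2    1.1] turn -1.8 now [0.5724 0.1319 0.2863] -1.8
shift [-386.3  -21.4    0.9] turn -16.1 now [0.5724 0.1319 0.2863] -1.8
shift [-386.4  -21.7   98.9] turn -16.1 now [0.5724 0.1319 0.2863] -1.8
```

Call:
carry_out --rows '[[0, [-38, -8, 0], -3], [0, [-76, -16, 0], -6], [0, [-115, -24, 0], -9], [0, [-154, -26, 0], -12], [0, [-193, -26, 0], -14]]'

```text
clock: 9.23
ee_pos: [0.5381, -0.0617, 0.2852]
eef_rot: [0.629, 0.777, -0.0, 0.0]
contact_force: [0.8, 0.2, -0.1]
opening: 0.0005
grip_force: 0.0
```

```bash
python3 -c "
from h import *
at(-.2,-.12,.285);at(-.2,-.12,.187)"
```

```text
shift [-142.9  -46.6    0.3] turn 0.5 now [ 0.5381 -0.0617  0.2852] 12.0
shift [-142.9  -46.7   98.3] turn 0.5 now [ 0.5381 -0.0617  0.2852] 12.0
```

Call:
carry_out --rows '[[0, [-38, -12, 0], 0], [0, [-76, -25, 0], 0], [0, [-114, -37, 0], 0], [0, [-140, -46, 24], 0], [0, [-143, -47, 64], 0]]'

```text
clock: 9.65
ee_pos: [0.5234, -0.2178, 0.2235]
eef_rot: [0.634, 0.773, -0.0, 0.005]
contact_force: [0.5, -0.6, -1.0]
opening: 0.0003
grip_force: 0.0
```

Call:
carry_out --rows '[[0, [0, 0, 34], 0]]'

```text
clock: 9.73
ee_pos: [0.5218, -0.2131, 0.1856]
eef_rot: [0.633, 0.774, -0.0, 0.001]
contact_force: [0.8, 0.5, -0.3]
opening: 0.0006
grip_force: 0.0
```

```bash
python3 -c "
from h import *
track(2);at(-.2,-.12,.187)"
```

```text
scene [9.7833, -0.0333, 542.0, 0.2944]
side [9.8333, -0.0321, 1078.0, 0.3015]
scene [9.8833, -0.0529, 526.5, 0.2945]
side [9.9333, -0.0399, 1158.5, 0.3033]
shift [-2.  -0.7  0.4] turn 0.4 now [ 0.5225 -0.2091  0.1874] 11.8
```

Call:
carry_out --rows '[[0, [0, 0, 0], 0], [0, [0, 0, 0], 0], [0, [0, 0, 0], 0], [0, [0, 0, 0], 0], [0, [0, 0, 0], 0]]'

```text
clock: 10.35
ee_pos: [0.5228, -0.2096, 0.1876]
eef_rot: [0.631, 0.776, 0.0, 0.001]
contact_force: [-1.1, -0.2, -0.8]
opening: 0.0008
grip_force: 0.0
```

Call:
carry_out --rows '[[0, [0, 0, 0], 0], [0, [0, 0, 0], 0], [0, [0, 0, 0], 0], [0, [0, 0, 0], 0], [0, [0, 0, 0], 0]]'

```text
clock: 10.77
ee_pos: [0.5223, -0.2096, 0.1867]
eef_rot: [0.631, 0.776, -0.0, -0.0]
contact_force: [1.0, 0.0, 0.4]
opening: 0.0008
grip_force: 0.0
```

Call:
carry_out --rows '[[0, [0, 0, 0], 0], [0, [0, 0, 0], 0], [0, [0, 0, 0], 0]]'

```text
clock: 11.02
ee_pos: [0.5225, -0.21, 0.1868]
eef_rot: [0.631, 0.776, -0.0, 0.0]
contact_force: [-0.3, -1.2, -0.2]
opening: 0.0
grip_force: 0.7
```

```bash
python3 -c "
from h import *
track(2)"
```

```text
scene [11.0667, -0.304, 514.0, 0.2946]
side [11.1167, -0.2848, 931.5, 0.2998]
scene [11.1667, -0.2923, 511.0, 0.2945]
side [11.2167, -0.2687, 939.0, 0.3001]
```

```bash
python3 -c "
from h import *
go(.5,-.1,.285,0);at(.5,.15,.285);at(.5,.15,.187)"
```

```text
shift [111.7   0.6 -98.3] turn 11.8 now [ 0.5223 -0.2095  0.1867] 11.8
shift [425.3 169.3 -98.3] turn 40.5 now [ 0.5223 -0.2095  0.1867] 11.8
shift [ 4.253e+02  1.694e+02 -3.000e-01] turn 40.5 now [ 0.5223 -0.2095  0.1867] 11.8
```

Call:
carry_out --rows '[[0, [-6, 0, -36], 0], [0, [-2, 0, -72], 4], [0, [25, 0, -97], 9], [0, [63, 4, -97], 14], [0, [101, 12, -97], 19]]'

```text
clock: 11.63
ee_pos: [0.5136, -0.1081, 0.2856]
eef_rot: [0.753, 0.659, 0.001, 0.001]
contact_force: [1.3, -0.1, -0.5]
opening: 0.0006
grip_force: 0.0
```

```bash
python3 -c "
from h import *
go(.52,.0,.285,-10);at(.5,.15,.285);at(.5,.15,.187)"
```

```text
shift [108.   -8.    0.5] turn 2.4 now [ 0.5136 -0.1081  0.2856] -7.6
shift [358.1  40.3   0.6] turn 21.0 now [ 0.5136 -0.1081  0.2856] -7.6
shift [358.1  40.   98.6] turn 21.0 now [ 0.5136 -0.1081  0.2856] -7.6
```

Call:
carry_out --rows '[[0, [38, 0, 0], 4], [0, [76, 3, 0], 8], [0, [115, 8, 0], 12], [0, [154, 14, 0], 17], [0, [193, 20, 0], 21]]'

```text
clock: 12.05
ee_pos: [0.5574, 0.0826, 0.2839]
eef_rot: [0.859, 0.512, 0.0, 0.0]
contact_force: [1.0, -0.4, -0.1]
opening: 0.001
grip_force: 0.0
```

```bash
python3 -c "
from h import *
track(2);at(.5,.15,.285);at(.5,.15,.187)"
```

```text
scene [12.1, -0.1543, 426.0, 0.2889]
side [12.15, -0.1254, 780.0, 0.3135]
scene [12.2, -0.1288, 459.0, 0.2908]
side [12.25, -0.102, 762.5, 0.3179]
shift [161.2 -35.9  -1.6] turn 0.7 now [0.5572 0.0822 0.2834] -28.0
shift [161.2 -35.9  96.4] turn 0.7 now [0.5572 0.0822 0.2834] -28.0
```

Call:
carry_out --rows '[[0, [40, -9, 0], 0], [0, [80, -18, 0], 0], [0, [120, -27, 15], 0], [0, [150, -34, 48], 0], [0, [161, -36, 85], 0]]'

```text
clock: 12.67
ee_pos: [0.6033, 0.2429, 0.202]
eef_rot: [0.857, 0.515, 0.003, -0.001]
contact_force: [0.3, 1.4, -1.0]
opening: 0.0004
grip_force: 0.0
```

Call:
carry_out --rows '[[0, [0, 0, 11], 0], [0, [0, 0, 11], 0]]'

```text
clock: 12.83
ee_pos: [0.6, 0.2364, 0.1852]
eef_rot: [0.858, 0.514, -0.004, 0.0]
contact_force: [-0.2, -0.9, -0.3]
opening: 0.0001
grip_force: 0.0
```

```bash
python3 -c "
from h import *
track(3);at(.54,.097,.187)"
```

```text
scene [12.8833, 0.0029, 544.5, 0.2947]
side [12.9333, 0.022, 1121.5, 0.3019]
scene [12.9833, 0.0196, 535.0, 0.2946]
side [13.0333, 0.0383, 1133.5, 0.302]
scene [13.0833, 0.038, 544.0, 0.2941]
side [13.1333, 0.0549, 1134.0, 0.3018]
shift [-39.    0.7   4.5] turn 2.6 now [0.6028 0.2381 0.1916] -28.3
```

Call:
carry_out --rows '[[0, [-10, 0, 4], 1], [0, [-20, 0, 4], 2], [0, [-30, 0, 4], 3], [0, [-40, 0, 4], 3], [0, [-45.5, 0, 4], 3]]'

```text
clock: 13.55
ee_pos: [0.5798, 0.197, 0.1859]
eef_rot: [0.871, 0.49, 0.0, 0.001]
contact_force: [0.5, -0.7, 0.3]
opening: 0.0003
grip_force: 0.0
```

Call:
carry_out --rows '[[0, [0, 0, 0], 0], [0, [0, 0, 0], 0], [0, [0, 0, 0], 0], [0, [0, 0, 0], 0], [0, [0, 0, 0], 0]]'

```text
clock: 13.97
ee_pos: [0.5802, 0.1995, 0.1852]
eef_rot: [0.871, 0.491, 0.0, -0.0]
contact_force: [0.3, -1.5, -0.3]
opening: 0.0008
grip_force: 0.0
```

Call:
carry_out --rows '[[0, [0, 0, 0], 0], [0, [0, 0, 0], 0], [0, [0, 0, 0], 0], [0, [0, 0, 0], 0], [0, [0, 0, 0], 0]]'

```text
clock: 14.38
ee_pos: [0.5801, 0.199, 0.1853]
eef_rot: [0.871, 0.491, -0.0, -0.0]
contact_force: [0.1, 0.3, -0.5]
opening: 0.0004
grip_force: 0.0
```

```bash
python3 -c "
from h import *
track(3);at(.525,.095,.187)"
```

```text
scene [14.4333, 0.2549, 590.0, 0.2948]
side [14.4833, 0.2743, 1291.5, 0.3045]
scene [14.5333, 0.2693, 574.0, 0.2942]
side [14.5833, 0.2837, 1238.5, 0.3039]
scene [14.6333, 0.2839, 579.0, 0.2945]
side [14.6833, 0.2995, 1243.5, 0.3036]
shift [-0.1  0.4 -1.6] turn -1.1 now [0.5801 0.1989 0.1854] -31.2
```

Call:
carry_out --rows '[[0, [0, 0, 0], 0], [0, [0, 0, 0], 0], [0, [0, 0, 0], 0], [0, [0, 0, 0], 0], [0, [0, 0, 0], 0]]'

```text
clock: 15.1
ee_pos: [0.5801, 0.1989, 0.1853]
eef_rot: [0.871, 0.491, -0.0, 0.0]
contact_force: [1.0, -0.2, 0.3]
opening: 0.0005
grip_force: 0.0
```

Call:
carry_out --rows '[[0, [0, 0, 0], 0], [0, [0, 0, 0], 0], [0, [0, 0, 0], 0], [0, [0, 0, 0], 0], [0, [0, 0, 0], 0]]'

```text
clock: 15.52
ee_pos: [0.5801, 0.1989, 0.1853]
eef_rot: [0.871, 0.491, 0.0, 0.0]
contact_force: [0.6, -0.0, 0.4]
opening: 0.0006
grip_force: 0.0
```

```bash
python3 -c "
from h import *
track(1)"
```

```text
scene [15.5667, 0.4195, 537.0, 0.2896]
side [15.6167, 0.4323, 1205.0, 0.3086]
```

Call:
carry_out --rows '[[0, [0, 0, 0], 0], [0, [0, 0, 0], 0], [0, [0, 0, 0], 0], [0, [0, 0, 0], 0], [0, [1, 0, 0], 0]]'

```text
clock: 16.03
ee_pos: [0.5806, 0.1996, 0.1853]
eef_rot: [0.871, 0.491, -0.0, 0.0]
contact_force: [-0.3, 0.6, -1.2]
opening: 0.0005
grip_force: 0.0
```

Call:
carry_out --rows '[[0, [1.75, 0, 0], 0], [0, [3.5, 0, 0], 0], [0, [5.25, 0, 0], 0], [0, [7, 0, 0], 0], [0, [8.75, 0, 0], 0]]'

```text
clock: 16.45
ee_pos: [0.5852, 0.2075, 0.1853]
eef_rot: [0.871, 0.491, -0.0, -0.0]
contact_force: [0.5, 0.3, -0.1]
opening: 0.0004
grip_force: 0.0
```

Call:
carry_out --rows '[[0, [1.75, 0, 0], 0], [0, [3.5, 0, 0], 0], [0, [5.25, 0, 0], 0], [0, [7, 0, 0], 0], [0, [9, 0, 0], 0]]'

```text
clock: 16.87
ee_pos: [0.59, 0.2152, 0.1854]
eef_rot: [0.871, 0.491, 0.0, -0.0]
contact_force: [-0.2, 0.3, -0.2]
opening: 0.0003
grip_force: 0.2
```

Call:
carry_out --rows '[[0, [3, 0, 0], 0], [0, [10, 0, 0], 0], [0, [22, 0, 0], 0], [0, [36, 0, 0], 0]]'

```text
clock: 17.2
ee_pos: [0.6089, 0.2458, 0.1854]
eef_rot: [0.871, 0.491, -0.0, 0.0]
contact_force: [0.5, 0.2, -0.7]
opening: 0.0001
grip_force: 0.0
```

```bash
python3 -c "
from h import *
track(4)"
```

```text
scene [17.25, 0.6287, 557.0, 0.2882]
side [17.3, 0.6671, 2082.5, 0.3341]
scene [17.35, 0.6332, 599.0, 0.2896]
side [17.4, 0.6688, 2061.0, 0.3355]
scene [17.45, 0.6366, 566.5, 0.2879]
side [17.5, 0.6696, 2052.0, 0.3359]
scene [17.55, 0.639, 566.0, 0.2877]
side [17.6, 0.6708, 2036.5, 0.3356]
```

```bash
python3 -c "
from h import *
im=snapshot('scene');cv2.imwrite('pics/c3.png',cv2.resize(im[130:280,270:470,::-1],None,fx=3,fy=3));find('scene',['pad_left','pad_right'])
snapshot('side');find('side',['pad_left','pad_right'])
track(1);at(.66,.092,.187)"
```

```text
scene pad_left 0.6 [0.5993 0.1979 0.1884]
scene pad_right 0.46 [0.5044 0.0764 0.1884]
side pad_left 0.67 [0.5996 0.2003 0.1879]
side pad_right 0.9 [0.506  0.0788 0.1872]
scene [17.95, 0.6453, 563.0, 0.2875]
side [18.0, 0.6757, 2006.0, 0.3357]
shift [-18.   14.8  -1.6] turn 6.6 now [0.6085 0.2457 0.1854] -31.2
```

View pics/c3.png

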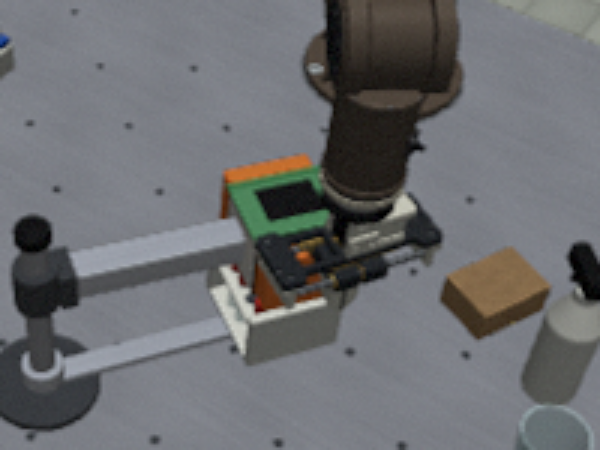

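Call:
carry_out --rows '[[0, [-8, 6, -1], 3], [0, [-15, 12, -1], 6], [0, [-17, 14, -1], 6], [0, [-17.5, 14, -1], 6], [0, [-18, 14, -1], 6]]'

```text
clock: 18.42
ee_pos: [0.611, 0.2234, 0.1864]
eef_rot: [0.895, 0.445, 0.0, -0.0]
contact_force: [-1.7, 0.3, -0.4]
opening: 0.0006
grip_force: 0.0
```

Call:
carry_out --rows '[[0, [-0.5, 0, 0], 0], [0, [-1, 0, 0], 0], [0, [-1.5, 0, 0], 0], [0, [-2, 0, 0], 0], [0, [-2.5, 0, 0], 0]]'

```text
clock: 18.83
ee_pos: [0.6095, 0.2213, 0.1863]
eef_rot: [0.896, 0.445, -0.0, -0.0]
contact_force: [0.6, 0.3, 0.4]
opening: 0.0003
grip_force: 0.0
```

Call:
carry_out --rows '[[0, [-0.5, 0, 0], 0], [0, [-1, 0, 0], 0], [0, [-1.5, 0, 0], 0], [0, [-2, 0, 0], 0], [0, [-2.5, 0, 0], 0]]'

```text
clock: 19.25
ee_pos: [0.6081, 0.2191, 0.1863]
eef_rot: [0.896, 0.445, 0.0, 0.0]
contact_force: [-0.9, -0.0, 0.7]
opening: 0.0005
grip_force: 0.1
```

Call:
carry_out --rows '[[0, [-0.5, 0, 0], 0], [0, [-1, 0, 0], 0], [0, [-1.5, 0, 0], 0]]'

```text
clock: 19.5
ee_pos: [0.6072, 0.2178, 0.1863]
eef_rot: [0.896, 0.445, -0.0, 0.0]
contact_force: [0.3, 0.6, -0.6]
opening: 0.0004
grip_force: 0.0
```

Call:
carry_out --rows '[[0, [-0.5, 0, 0], 0], [0, [-1, 0, 0], 0]]'

```text
clock: 19.67
ee_pos: [0.6066, 0.2171, 0.1863]
eef_rot: [0.896, 0.445, -0.0, 0.0]
contact_force: [-0.8, 0.4, 0.1]
opening: 0.0005
grip_force: 0.0
```

```bash
python3 -c "
from h import *
track(1);at(.55,-.12,.187);at(.55,-.12,.285)"
```

```text
scene [19.7167, 0.572, 199.0, 0.2703]
side [19.7667, 0.6657, 1784.0, 0.3412]
shift [-236.7   13.2   -0.6] turn -5.7 now [0.6066 0.217  0.1863] -37.2
shift [-236.7   13.2  -98.6] turn -5.7 now [0.6066 0.217  0.1863] -37.2
```

Call:
carry_out --rows '[[0, [4, 2, -38], 0], [0, [0, 4, -76], 0], [0, [-32, 6, -95], -1], [0, [-70, 8, -95], -2], [0, [-109, 9, -95], -3]]'

```text
clock: 20.18
ee_pos: [0.548, 0.125, 0.2827]
eef_rot: [0.883, 0.469, 0.002, 0.0]
contact_force: [0.2, -1.3, -0.2]
opening: 0.0008
grip_force: 0.0
```

Call:
carry_out --rows '[[0, [-39, 0, 0], -1], [0, [-78, 0, 0], -2], [0, [-103, 0, 15], -2], [0, [-107, 0, 50], -2], [0, [-107, 0, 90], -2]]'

```text
clock: 20.6
ee_pos: [0.4885, 0.0341, 0.1927]
eef_rot: [0.876, 0.482, 0.002, 0.002]
contact_force: [1.2, -0.4, -1.3]
opening: 0.0006
grip_force: 0.0
```

```bash
python3 -c "
from h import *
track(3);at(.57,-.105,.187);at(.55,-.09,.187)"
```

```text
scene [20.65, 0.6091, 672.5, 0.2969]
side [20.7, 0.604, 1420.0, 0.3068]
scene [20.75, 0.6057, 670.5, 0.2964]
side [20.8, 0.5998, 1423.0, 0.3067]
scene [20.85, 0.5998, 671.5, 0.2967]
side [20.9, 0.5944, 1404.0, 0.3059]
shift [-1.4 -6.3  6.4] turn 0.5 now [0.4893 0.0373 0.1935] -32.1
shift [ 7.6 -4.4  6.5] turn -0.6 now [0.4893 0.0373 0.1935] -32.1
```

Call:
carry_out --rows '[[0, [8, -2, 3], 0], [0, [13.5, -5, 6], 0], [0, [13.4, -5, 6], 0], [0, [13, -5, 6], 0], [0, [12.6, -5, 6], 0]]'

```text
clock: 21.32
ee_pos: [0.4903, 0.0499, 0.1855]
eef_rot: [0.875, 0.484, 0.0, 0.0]
contact_force: [-0.1, 0.9, -0.2]
opening: 0.0004
grip_force: 0.0
```

Call:
carry_out --rows '[[0, [-0.42, 0, 0], 0], [0, [-0.84, 0, 0], 0], [0, [-1.26, 0, 0], 0], [0, [-1.68, 0, 0], 0], [0, [-2.1, 0, 0], 0]]'

```text
clock: 21.73
ee_pos: [0.4891, 0.0477, 0.1854]
eef_rot: [0.875, 0.483, -0.0, 0.0]
contact_force: [0.5, 0.4, -0.7]
opening: 0.0005
grip_force: 0.0
```

Call:
carry_out --rows '[[0, [-0.42, 0, 0], 0], [0, [-0.84, 0, 0], 0]]'

```text
clock: 21.9
ee_pos: [0.4886, 0.0471, 0.1853]
eef_rot: [0.875, 0.483, -0.0, -0.0]
contact_force: [-0.2, 1.2, 0.5]
opening: 0.0006
grip_force: 0.0
```

```bash
python3 -c "
from h import *
track(1);s=state();p=s['ee_pos'][:2]-H;a=.55
print(p@[np.sin(a),np.cos(a)],s['grip_force'])"
```

```text
scene [21.95, 0.588, 660.5, 0.2964]
side [22.0, 0.5858, 1506.0, 0.3113]
-0.08964708874609631 0.0
```

Call:
carry_out --rows '[[0, [-3, 0, 0], 0], [0, [-10, 0, 0], 0], [0, [-20, 0, 0], 0]]'

```text
clock: 22.25
ee_pos: [0.4778, 0.0302, 0.1853]
eef_rot: [0.875, 0.484, 0.0, -0.0]
contact_force: [-0.3, -0.4, -0.6]
opening: 0.0004
grip_force: 0.0
```

```bash
python3 -c "
from h import *
track(4)
snapshot('scene');find('scene',['pad_left','pad_right','rack_mid'])
snapshot('side');find('side',['pad_left','pad_right','rack_mid','lens'])
track(1)"
```

```text
scene [22.3, 0.5899, 668.5, 0.2966]
side [22.35, 0.5866, 1378.5, 0.3054]
scene [22.4, 0.5901, 669.5, 0.2962]
side [22.45, 0.5862, 1392.0, 0.3059]
scene [22.5, 0.5912, 675.5, 0.2962]
side [22.55, 0.5874, 1374.5, 0.3054]
scene [22.6, 0.5916, 672.0, 0.2964]
side [22.65, 0.588, 1405.5, 0.307]
scene pad_left 0.67 [0.5868 0.1886 0.1867]
scene pad_right 0.71 [0.4171 0.4603 0.0044]
scene pad_right 0.47 [0.5001 0.0568 0.1864]
scene rack_mid 0.78 [0.5434 0.1333 0.1168]
side pad_left 0.88 [0.5829 0.1896 0.1863]
side pad_left 0.2 [ 0.7942 -0.0316  0.1962]
side pad_right 0.73 [0.4988 0.0593 0.1856]
side rack_mid 0.7 [ 0.7922 -0.0329  0.1927]
scene [23.15, 0.5954, 686.0, 0.297]
side [23.2, 0.5895, 1416.0, 0.3066]
```

```bash
cat > ov.py <<'E'
from h import *
def proj(cam,P):
    c=camera_info(cam);E=np.array(c["extrinsics"]);f=200/np.tan(np.radians(c["fovy"])/2)
    q=(np.asarray(P)-E[:3,3])@E[:3,:3];return q[:,:2]/q[:,2:]*f+[c["cx"],c["cy"]]
def rect(a,h,w0,w1,l,z):
    u=np.array([np.sin(a),np.cos(a)]);r=np.array([-np.cos(a),np.sin(a)])
    return [[*(h+r*(.3+i)+u*j),z] for i,j in((-l,w0),(-l,w1),(l,w1),(l,w0))]
def draw(cam,a,h,lo,name):
    im=snapshot(cam)[:,:,::-1];k=5;x,y=lo;im=cv2.resize(im[y:y+110,x:x+130],None,fx=k,fy=k,interpolation=cv2.INTER_CUBIC)
    for P,c in((rect(a,h,-.046,.046,.061,.24),(255,0,255)),(rect(a,h,.046,.078,.054,.23),(255,0,0)),(rect(a,h,-.078,-.046,.054,.23),(255,0,0))):
        q=((proj(cam,P)-lo+.5)*k).astype(int);cv2.polylines(im,[q.reshape(-1,1,2)],True,c,1)
    return im
if __name__=="__main__":
    o=[draw("scene",.59,H,(280,145),0),draw("side",.59,H,(225,170),0)]
    cv2.imwrite("pics/ov.png",cv2.resize(np.hstack(o),(800,338)));print(state()["clock"]);track(1)
E
python3 ov.py
```

```text
23.3
scene [23.35, 0.5937, 670.5, 0.2964]
side [23.4, 0.59, 1390.5, 0.3053]
```

View pics/ov.png

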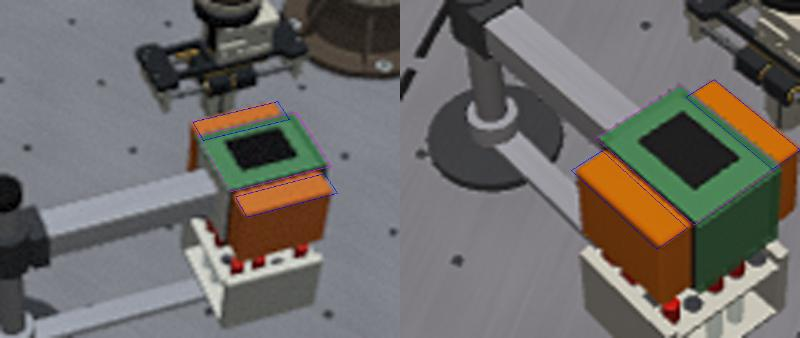

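```bash
cat > r.py <<'E'
from ov import *
out=[]
for cam,box,lo in(("scene",(330,395,195,255),(300,180)),("side",(275,360,220,300),(255,205))):
    im=cv2.imread(f"pics/{cam}0.png");x0,x1,y0,y1=box
    b,g,r=[im[:,:,i].astype(int) for i in range(3)]
    m=((r>90)&(g<.45*r)&(b<.45*r)).astype(np.uint8);k=np.zeros_like(m);k[y0:y1,x0:x1]=1;m*=k
    p=np.argwhere(m)[:,::-1].astype(np.int32);M=cv2.moments(cv2.convexHull(p.reshape(-1,1,2)))
    for z in(.12,.112):
        q=back(cam,(M["m10"]/M["m00"],M["m01"]/M["m00"]),z)[:2];d=q-H
        print(cam,len(p),z,q.round(4),np.arctan2(d[1],-d[0]).round(4),np.hypot(*d).round(4))
    c=cv2.resize(im[lo[1]:lo[1]+90,lo[0]:lo[0]+110],None,fx=5,fy=5,interpolation=cv2.INTER_CUBIC)
    for z,cc in((.105,(255,0,255)),(.12,(255,0,0))):
        P=rect(.59,H,-.07,.07,.06,z)
        cv2.polylines(c,[((proj(cam,P)-lo+.5)*5).astype(int).reshape(-1,1,2)],True,cc,1)
    out.append(c)
cv2.imwrite("pics/rk.png",cv2.resize(np.hstack(out),(800,327)))
E
python3 r.py
```

```text
scene 161 0.12 [0.5526 0.1391] 0.6252 0.2957
scene 161 0.112 [0.5462 0.1359] 0.604 0.2992
side 286 0.12 [0.548  0.1408] 0.6209 0.3005
side 286 0.112 [0.5497 0.1348] 0.6078 0.2956
```

View pics/rk.png

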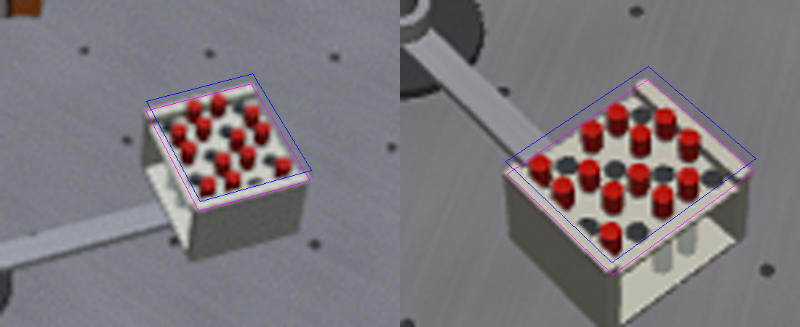

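The overlays at 0.59 rad fit both the head and the rack within about 1 px, in the scene and side views. The head is on target with only a tiny drift. I'll back the hand off and watch.

Call:
carry_out --rows '[[0, [-20, 0, 0], 0], [0, [-45, 0, 0], 0], [0, [-70, 0, 0], 0], [0, [-80, 0, 0], 0], [0, [-80, 0, 0], 0]]'

```text
clock: 23.82
ee_pos: [0.4341, -0.0396, 0.1853]
eef_rot: [0.876, 0.482, -0.001, 0.0]
contact_force: [-0.8, -0.1, 0.3]
opening: 0.0005
grip_force: 0.0
```

```bash
cat > tr.py <<'E'
from h import *
r={c:[] for c in("scene","side")}
for i in range(6):
    for c in r: r[c].append(boom(c))
for c in r:
    v=np.array(r[c]);print(c,"t",v[:,0].mean().round(3),"a",v[:,1].mean().round(4),"sd",v[:,1].std().round(4))
E
python3 tr.py
```

```text
scene t 24.117 a 0.5968 sd 0.0027
side t 24.167 a 0.5911 sd 0.0006
```

Call:
carry_out --rows '[[0, [0, 0, 0], 0], [0, [0, 0, 0], 0], [0, [0, 0, 0], 0], [0, [0, 0, 0], 0], [0, [0, 0, 0], 0]]'

```text
clock: 24.83
ee_pos: [0.4354, -0.0374, 0.1854]
eef_rot: [0.875, 0.483, 0.0, 0.0]
contact_force: [-0.4, 0.2, 0.2]
opening: 0.0008
grip_force: 0.0
```

Call:
carry_out --rows '[[0, [0, 0, 0], 0], [0, [0, 0, 0], 0], [0, [0, 0, 0], 0], [0, [0, 0, 0], 0], [0, [0, 0, 0], 0]]'

```text
clock: 25.25
ee_pos: [0.4354, -0.0374, 0.1854]
eef_rot: [0.875, 0.483, 0.0, 0.0]
contact_force: [1.1, 0.8, 0.2]
opening: 0.0002
grip_force: 0.0
```

```bash
python3 tr.py
```

```text
scene t 25.55 a 0.599 sd 0.0029
side t 25.6 a 0.5951 sd 0.0005
```

Call:
carry_out --rows '[[0, [0, 0, 0], 0], [0, [0, 0, 0], 0], [0, [0, 0, 0], 0], [0, [0, 0, 0], 0], [0, [0, 0, 0], 0]]'

```text
clock: 26.27
ee_pos: [0.4354, -0.0374, 0.1854]
eef_rot: [0.875, 0.483, 0.0, 0.0]
contact_force: [-0.4, -0.6, -0.4]
opening: 0.0001
grip_force: 0.0
```

Call:
carry_out --rows '[[0, [0, 0, 0], 0], [0, [0, 0, 0], 0], [0, [0, 0, 0], 0], [0, [0, 0, 0], 0], [0, [0, 0, 0], 0]]'

```text
clock: 26.68
ee_pos: [0.4354, -0.0374, 0.1853]
eef_rot: [0.875, 0.483, -0.0, 0.0]
contact_force: [0.2, -0.2, -0.7]
opening: 0.0003
grip_force: 0.0
```

```bash
python3 tr.py
```

```text
scene t 26.983 a 0.5973 sd 0.0002
side t 27.033 a 0.5956 sd 0.0003
```

Call:
carry_out --rows '[[0, [0, 0, 0], 0], [0, [0, 0, 0], 0], [0, [0, 0, 0], 0], [0, [0, 0, 0], 0], [0, [0, 0, 0], 0]]'

```text
clock: 27.7
ee_pos: [0.4354, -0.0374, 0.1853]
eef_rot: [0.875, 0.483, -0.0, 0.0]
contact_force: [-0.1, 0.0, 0.1]
opening: 0.0003
grip_force: 0.0
```

Call:
carry_out --rows '[[0, [0, 0, 0], 0], [0, [0, 0, 0], 0], [0, [0, 0, 0], 0], [0, [0, 0, 0], 0], [0, [0, 0, 0], 0]]'

```text
clock: 28.12
ee_pos: [0.4354, -0.0374, 0.1853]
eef_rot: [0.875, 0.483, -0.0, 0.0]
contact_force: [-0.0, 0.3, 0.4]
opening: 0.0004
grip_force: 0.0
```

```bash
python3 tr.py; python3 ov.py
```

```text
scene t 28.417 a 0.5973 sd 0.0
side t 28.467 a 0.5957 sd 0.0002
28.8167
scene [28.8667, 0.5972, 673.0, 0.2964]
side [28.9167, 0.5956, 1383.0, 0.3056]
```

View pics/ov.png

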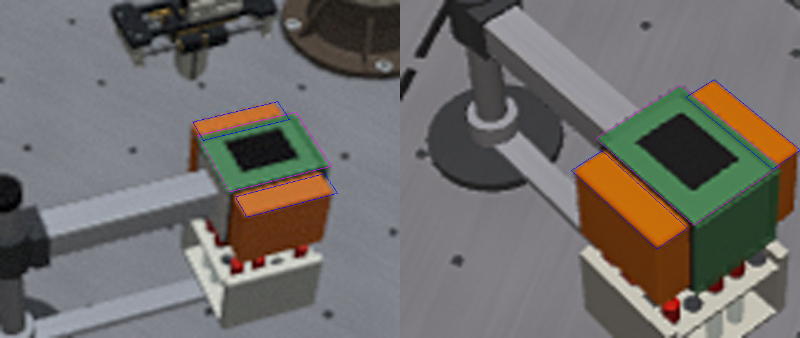

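The overlay at 0.59 rad still lies on the head in both views (scene head at about (265,150), side head at about (690,150)). The head has been at rest since about t = 26.7 s. I'll let it stand a little longer, then hand in.

Call:
carry_out --rows '[[0, [0, 0, 0], 0], [0, [0, 0, 0], 0], [0, [0, 0, 0], 0], [0, [0, 0, 0], 0], [0, [0, 0, 0], 0]]'

```text
clock: 29.33
ee_pos: [0.4354, -0.0374, 0.1853]
eef_rot: [0.875, 0.483, -0.0, 0.0]
contact_force: [-1.0, 0.6, -0.4]
opening: 0.0005
grip_force: 0.0
```

Call:
carry_out --rows '[[0, [0, 0, 0], 0], [0, [0, 0, 0], 0], [0, [0, 0, 0], 0], [0, [0, 0, 0], 0], [0, [0, 0, 0], 0]]'

```text
clock: 29.75
ee_pos: [0.4354, -0.0374, 0.1853]
eef_rot: [0.875, 0.483, 0.0, 0.0]
contact_force: [0.3, 0.9, -0.1]
opening: 0.0003
grip_force: 0.0
```

Call:
carry_out --rows '[[0, [0, 0, 0], 0], [0, [0, 0, 0], 0], [0, [0, 0, 0], 0], [0, [0, 0, 0], 0], [0, [0, 0, 0], 0]]'

```text
clock: 30.17
ee_pos: [0.4354, -0.0374, 0.1853]
eef_rot: [0.875, 0.483, -0.0, 0.0]
contact_force: [0.2, -0.3, 0.8]
opening: 0.0
grip_force: 0.0
```

```bash
python3 -c "
from h import *
track(1);print(state()['clock'],job_done())"
```

```text
scene [30.2167, 0.5972, 673.0, 0.2964]
side [30.2667, 0.5956, 1383.0, 0.3056]
the job is handed in; nothing more can be done
30.2667 None
```

The imaging head is at rest over the tube rack, centred to within about 2 mm by my camera estimate; it stood still with the hand clear for over 3 s, and I handed the job in at 30.3 s of the 40 s allowed.

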